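# Load a laser module into its lever-locked test socket

## Task

Lift the loose lid off the carrier box by its knob and lay it flat on the bench, knob up. Then take the laser module out of the carrier, lower it fully home into the pocket of the test socket with its barrel in the slotted end, and swing the locking lever over it until it is fully shut. Do not drop the lid or the module, and leave the jar, the lens and the dish standing where they are.

Things in the scene. Friction and masses are not known exactly. Their poses are not given: they have to be found in the camera images.
- carrier: Grey open-topped box fixed to the bench, 142 (x) x 78 (y) x 45 high, walls and floor 4 thick; origin: centre of its underside, z up. Inside, two black ridges (x = -24 to 12, 29 apart, tops at height 34, 2 above the module's top) flank the module's long sides, so in here it can be gripped only by its two ends (along x). (Lengths in mm.)
- lid: Loose grey lid lying on the carrier: plate 146 (x) x 82 (y) x 4 thick over a 124 x 60 x 5 plug that sits inside the carrier's rim with about 5 play. Origin at the centre of the plug's underside (40 above the bench when on the carrier), z up through the knob. 120 g. (Lengths in mm.)
- lid_knob (a point): Grip point of the lid's black round knob, on its axis, 22 above the lid's origin. Knob: 22 in diameter, widest part from 19 to 31 above the lid's origin (10 to 22 above the plate), with a narrower neck below. (Lengths in mm.)
- module: Laser module: brass-coloured block 50 (x) x 26 (y) x 28 high with a steel barrel (12 diameter, 10 long, axis 19 above the underside) on its +x end; 60 long in all, about 120 g. Origin: centre of the block's underside, x towards the barrel, z up. It lies on the carrier's floor, 4 above the bench, under the lid, x roughly as the carrier's. (Lengths in mm.)
- socket: Dark steel test socket fixed to the bench: plate 104 (x) x 70 (y) x 22 high; origin: centre of its underside. Central pocket 51.6 (x) x 27.6 (y), 10 deep. At +x two posts (x 28 to 42, |y| 7.5 to 17.5, tops at 54) leave a slot for the barrel; at -x a block (x -50 to -28, top at 40) bears the lever. These leave no room for fingers at the module's ends, only at its long sides. (Lengths in mm.)
- socket_seat (a point): Centre of the pocket's floor, 12 above the bench, axes as the socket's. The module is fully home when its origin is here with its x along the socket's x; then it stands 18 proud of the plate. (Lengths in mm.)
- lever (a joint): Aluminium locking lever's angle, rad: 0 = shut (bar along the socket's +x, over the module), growing as it opens towards the socket's +y, at most 2.5. Vertical pivot, firm friction (about 3 N at the handle), stays where it is left. Bar 12 wide, 7 thick, 54 long from the pivot, underside 42 above the bench: 2 above a seated module; it strikes one not home. (Lengths in mm.)
- lever_pivot (a point): On the lever's vertical pivot axis, 39 from the pocket's centre along the socket's -x, 41 above the bench. A round hub of radius 9 there rises to 55 above the bench. (Lengths in mm.)
- lever_grip (a point): On the lever's upright black round handle, 13 in diameter, 46 from the pivot, standing on the bar from 49 to 85 above the bench; this point lies 76 above the bench. (Lengths in mm.)
- jar: Bystander: amber glass jar with black cap, 48 in diameter, 60 high; origin at the centre of its underside. (Lengths in mm.)
- lens: Bystander: black capped lens, 42 in diameter, 34 high, upright; origin at the centre of its underside. (Lengths in mm.)
- dish: Bystander: small steel dish, 60 in diameter, 26 high; origin at the centre of its underside. (Lengths in mm.)
Mind the look-alikes: they are no part of the job. Leave any blue look-alike of the lid alone.

How it is judged (in metres and radians):
On the way, in this order (a step that is already met when the one before it is completed fails the run):
1. the lid lies flat on the bench, knob up, off the carrier and let go (height (world z) of lid below 0.008 m and angle between lid's own z axis and vertical below 0.1 rad and contact force between lid and carrier below 0.05 N and linear speed of lid below 0.03 m/s and contact force between the fingers and lid below 0.05 N), for 0.2 s.
2. the module is fully home in the socket's pocket, barrel in the slotted end (z of module in the frame of socket_seat between -0.003 and 0.0025 m and horizontal distance between module and socket_seat below 0.003 m and angle between the x axis of module and the x axis of socket, either way round below 0.08 rad and angle between module's own z axis and vertical below 0.08 rad), for 0.1 s.
3. the lever is swung shut over the seated module (all of step 2 and value of joint lever below 0.1 rad), for 0.2 s.
At the end, for the whole second after the job is handed in: Lid at rest flat on the bench (underside within 8 mm, tilt < 0.1 rad), off the carrier. Module at rest in the pocket: underside within 2.5 mm of the floor, within 3 mm of centre, upright and in line within 0.08 rad. Lever shut to within 0.1 rad (all of step 3 and height (world z) of lid below 0.008 m and angle between lid's own z axis and vertical below 0.1 rad and contact force between lid and carrier below 0.05 N and linear speed of each of lid, module below 0.03 m/s); the robot touches nothing.
It fails at once if the jar, the lens or the dish is moved by more than 25 mm or tipped (distance of any of jar, lens, dish from where it was at the start of the episode above 0.025 m or angle between any of jar, lens, dish's own z axis and vertical above 0.5 rad).
It fails at once if the module or the lid is dropped or thrown: it goes faster than 0.45 m/s (a free fall of 10 mm) while no finger touches it ((linear speed of module above 0.45 m/s and contact force between the fingers and module below 0.01 N) or (linear speed of lid above 0.45 m/s and contact force between the fingers and lid below 0.01 N)).
It also fails if it takes over 72 s, if anything falls off the work surface, if the arm or the gripper's body presses on something with over 40 N, if the wrist force passes 120 N, or if a joint passes its speed limit or range.

## Robot

A 6-joint arm with a two-finger parallel gripper is mounted at the origin on the work surface. World frame = base frame: x ahead of the robot, y to its left, z up, the work surface at z = 0. Lengths are in mm, angles in rad, forces in N, time in s.
With the tool pointing down it reaches from about 350 to 975 mm from the base axis. Payload 7.1 kg.
Tool frame: the origin (TCP) lies at the very end of the fingers, on their centre line; the grasp point (between the pads) lies 19 mm behind it (ctrl.grasp_offset is the distance from the TCP to the grasp point, in mm); z points along the fingers, y is the line along which they close (so a half turn about z gives the same grasp; the last joint's range is limited). The gripper opens to 88 mm and grips with 3 to 60 N. Pads are 20 mm wide; open, the fingers measure 115 mm over their backs; the gripper's body (75 mm by 178 mm) begins 61 mm behind the grasp point.
Start: joints at [1.294, 0.423, 1.63, -0, 1.089, -0.019], TCP at [159.315, 604.337, 222.675] pointing down, gripper open.
Joint ranges: [-3, 3], [-0.9, 2.11], [0.09, 2.58], [-1.31, 4.45], [0.11, 2.69], [-2.54, 2.54]. Speed limits (rad/s): [2.39, 2.39, 3.01, 3.14, 3.14, 3.14].

## Interface

Orientations are given as a rotation vector (axis times angle).
In Python, from workcell import ctrl, viewer, ticket, models gives the robot as it stands.
- The arm moves only by the tool play_rows, never from a script. Its arguments are lists of equal length, an entry for each row: "dp": the shift along the world's x, y, z in mm, a list of three; "yaw": the turn about the world's z in degrees. In form: {"dp": [[tx, ty, tz], ...], "yaw": [yaw, ...]}. A call has 1 to 8 rows; each row shifts and turns the commanded pose from where the row before left it; what a row does not reach is not made up. A row lasts 1/12 s, in which the tool goes at most 41.7 mm and 7.16 degrees, less where a joint would pass 70% of its speed; a pose out of reach is approached as far as the arm can. A call is refused whole if a number of a shift passes 41.7 or a number of a turn 7.16, either way. A call with a gripper value outside its range is refused whole. "gripper" is the closure, from 0 (fully open) to 1 (shut), set as the call begins (left out, the last holds). The fingers move at their own pace and stop on an object; the grip force is fixed at half the most. Time passes only in rows, so rows that do not move let the fingers close. It gives the time, the measured TCP pose, the force, the opening and the grip force at its end, in the units of the state.
- ctrl.get_obs(): the state, without advancing time (a new reading comes with each control period).
- viewer.get_image(name): name is "side" or "top" or "wrist"; returns a dict with "pixels" (480x640x3 uint8, red, green, blue), "range_z" (480x640 float32, mm along the optical axis (not along the pixel's ray), 0 where there is no reading), "fx", "fy", "cx", "cy" (pixels), "T" (4x4, takes a point from camera to world coordinates); the wrist camera has in their place "hand_eye" (4x4, takes a point from camera to tool coordinates, whose origin is the TCP and whose axes are the flange's). Camera axes: x right, y up, looking along -z (the intrinsics and any distortion apply to the point x, -y, -z); pixel columns grow to the right and rows downward; lengths in mm; the calibration is good to about 2 mm. A picture is of the moment at which its call begins: read the wrist's pose just before it.
- ticket.close_job(): hands the job in; it is judged then, once.
Trained networks look in a picture, given as the dict that the camera call returned (one of the last four; its "shot" number tells which), for a name from the list of things; names that differ only in an ending like _2 or _b are one class to them, and where a whole thing is asked for, a point or a joint stands for the part that bears it (a point fixed in the world has none). Each returns a list of dicts, best first, with "conf" (0 to 1); they miss things now and then, are a little off and sometimes report something else, mostly with a low value. They report only what shows in the picture. A call takes as long as a camera call. They do not tell look-alikes from the thing itself.
- models.look_for(picture, name): "bbox" ([centre column, centre row, width, height] in pixels, round what is visible of it).
- models.landmark_of(picture, name): "location" ([column, row] in pixels: a listed point, or the origin of a listed thing).
The state is a dict: "t": time; "qpos": joint angles; "qvel": joint speeds; "joint_torque": joint torques, N m; "ee_pos": TCP position; "orientation": TCP orientation; "ft_force": force on the tool from outside, world axes, zero at the start; "moment": the same for the moment, N m; "width": finger opening in mm; "grasp_force": force on a finger pad.
Only numpy, scipy, OpenCV 4.12 (cv2) and the standard library are available. Lean on these libraries where they do the work, as an engineer would, in place of code of your own. Each camera call takes 0.05 s, during which the arm holds its last target. There are 200 camera calls.

## Working session

There is one attempt and no reset: what is moved stays moved. The work goes in short steps, Python scripts to look and compute and a tool call to move; the robot and the scene stay as the last step left them, time stands still between calls to the robot, and variables do not carry over. Pictures are saved under pics/ and viewed, at most 10 in all, crops included, and the job is handed in when it is done.

Besides the shell and the picture viewer there is one more tool, called after "Emit:" as a command line: name --pt "numbers of a row" for each row, then --argument value for the rest. play_rows: Moves the arm, as the interface text tells. Its arguments: {"type":"object","properties":{"dp":{"type":"array"},"yaw":{"type":"array"},"gripper":{"type":"number"}},"required":["dp","yaw"]}

```bash
mkdir -p pics
cat > h.py <<'E'
import numpy as np, cv2
from scipy.spatial.transform import Rotation as R
from workcell import ctrl, viewer, ticket, models
def shot(name):
    o=ctrl.get_obs(); im=viewer.get_image(name)
    if 'T' in im: T=np.array(im['T'])
    else:
        W=np.eye(4); W[:3,:3]=R.from_rotvec(o['orientation']).as_matrix(); W[:3,3]=o['ee_pos']
        T=W@np.array(im['hand_eye'])
    im['TT']=T; return im
def world(im,u,v,z=None,d=None):
    """pixel -> world, on plane z, or by depth"""
    r=np.array([(u-im['cx'])/im['fx'],-(v-im['cy'])/im['fy'],-1.0])
    T=im['TT']
    if z is not None:
        w=T[:3,:3]@r; s=(z-T[2,3])/w[2]; return T[:3,3]+s*w
    if d is None:
        p=im['range_z'][int(v)-2:int(v)+3,int(u)-2:int(u)+3]; d=np.median(p[p>0]) if (p>0).any() else 0
    return T[:3,3]+T[:3,:3]@(r*d)
def cloud(im):
    v,u=np.mgrid[0:480,0:640]; d=im['range_z']
    P=np.stack([(u-im['cx'])/im['fx']*d,-(v-im['cy'])/im['fy']*d,-d],-1)
    return P@im['TT'][:3,:3].T+im['TT'][:3,3]
def save(im,f,crop=None,s=1):
    p=cv2.cvtColor(im['pixels'],cv2.COLOR_RGB2BGR)
    if crop: p=p[crop[1]:crop[3],crop[0]:crop[2]]
    cv2.imwrite('pics/'+f,cv2.resize(p,None,fx=s,fy=s))
E
python3 - <<'E'
from h import *
np.set_printoptions(precision=1,suppress=True)
im=shot('top'); save(im,'top.png'); print([k for k in im if k not in('pixels','range_z')],im.get('distortion'))
for n in ['carrier','lid','lid_knob','socket','socket_seat','lever_pivot','lever_grip','jar','lens','dish']:
    for r in models.landmark_of(im,n)[:3]:
        print(n,round(r['conf'],2),np.array(r['location']),world(im,*r['location']))
E
```

```text
['fx', 'fy', 'cx', 'cy', 'T', 'shot', 'TT'] None
carrier 0.38 [387.9 265.3] [ 518.  -191.9   51.3]
lid 0.94 [389.6 261.3] [ 526.3 -194.5   69.4]
lid 0.87 [469.5 329.7] [ 340.1 -405.3   31.3]
lid 0.71 [374.2 335.4] [ 331.3 -148.6   31.1]
lid_knob 0.92 [393.1 261.1] [ 526.5 -203.8   70.1]
lid_knob 0.84 [469.8 325.7] [ 351.  -412.7   10.8]
lid_knob 0.82 [462.9 238.5] [ 589.7 -405.4   31.8]
socket 0.65 [256.2 279.8] [492.  170.7  12.5]
socket_seat 0.7 [256.3 283.2] [482.7 170.6  11.1]
lever_pivot 0.93 [249.2 293.3] [451.5 185.   54.8]
lever_grip 0.48 [233.5 302.1] [427.1 223.   82.2]
jar 0.87 [163.  256.5] [557.2 418.5  60.1]
lens 0.72 [385.4 264.4] [ 520.9 -185.6   48.9]
dish 0.9 [360.4 179. ] [ 776.3 -131.3    5.6]
```

View pics/top.png

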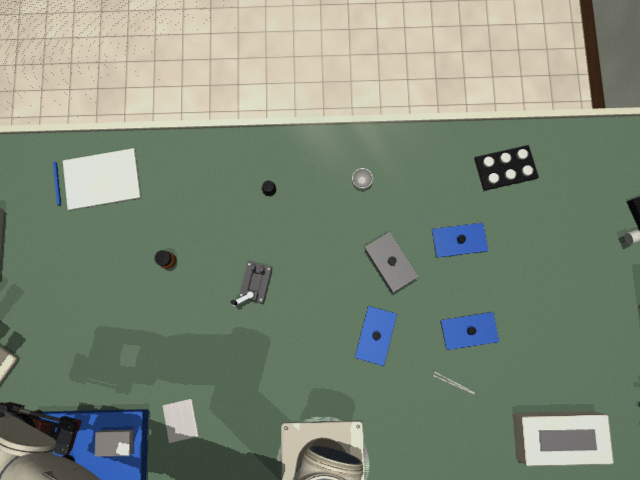

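The view shows the grey lid on the carrier at (391,262). The three blue look-alikes are at (376,336), (470,330) and (460,240), the socket with the open lever at (256,283), the lens at (269,188), the jar at (165,260) and the dish at (362,179). I choose the grey lid at (391,262).

Run:
```python
from h import *
np.set_printoptions(precision=1,suppress=True)
im=shot('top'); C=cloud(im); save(im,'c.png',(320,200,540,380),3)
def fit(c,r,z0,z1):
    m=(np.hypot(C[...,0]-c[0],C[...,1]-c[1])<r)&(C[...,2]>z0)&(C[...,2]<z1)
    p=C[m]; b=cv2.minAreaRect(p[:,:2].astype(np.float32)); print(len(p),b,p[:,2].mean())
fit((522,-197),110,40,56); fit((522,-197),110,62,80); fit((490,170),75,15,28)
o=ctrl.get_obs(); print(R.from_rotvec(o['orientation']).as_matrix(),o['width'])
for r in models.look_for(im,'lens')[:2]: print(r, world(im,*r['bbox'][:2]))
```

```text
1512 ((530.0577392578125, -200.86009216308594), (145.6841583251953, 82.92586517333984), 29.87127113342285) 49.36406420522532
54 ((529.2792358398438, -200.68789672851562), (18.834877014160156, 20.967453002929688), 42.9744873046875) 71.39654760192398
607 ((487.0063171386719, 174.62582397460938), (71.3926773071289, 104.56033325195312), 75.41331481933594) 21.79317841424024
[[-1.   0.3 -0. ]
 [ 0.3  1.  -0. ]
 [ 0.  -0.  -1. ]] 87.83902645058723
{'bbox': [268.2, 186.4, 13.0, 13.4], 'conf': 0.58} [753.7 132.2  33.9]
```

View pics/c.png

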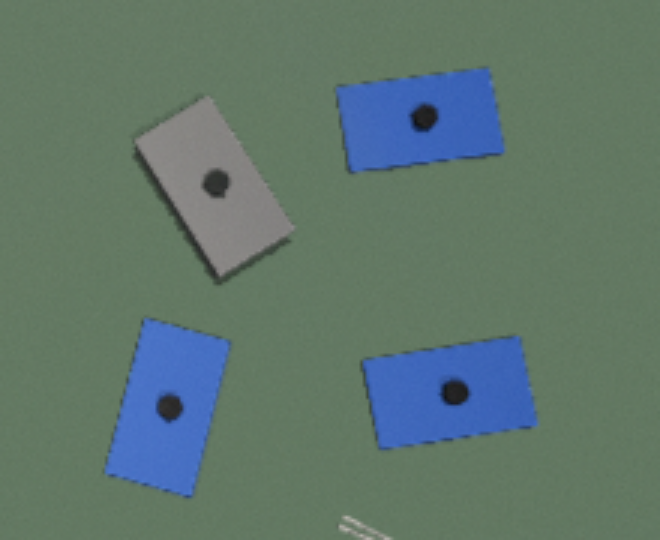

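Emit:
play_rows --pt "40 -10 0" --pt "40 -20 0" --pt "40 -20 0" --pt "40 -40 0" --pt "40 -40 0" --pt "40 -40 0" --pt "30 -41 0" --pt "30 -41 0" --yaw '[0,0,0,0,0,0,0,0]'

```text
t: 1.32
ee_pos: [412.6, 399.9, 222.8]
orientation: [0.404, 3.115, 0.001]
ft_force: [-0.3, 0.2, 0.4]
width: 87.9
grasp_force: 0.0
```

The close crop confirms that the grey lid, knob at crop (216,183), is raised on the carrier, and the blue ones lie flat on the bench. I'm moving above it now.

Emit:
play_rows --pt "10 -40 0" --pt "10 -40 0" --pt "10 -40 0" --pt "10 -40 0" --pt "10 -40 0" --pt "10 -40 0" --pt "10 -40 0" --pt "10 -40 0" --yaw '[-6,-6,-6,-6,-6,-6,-6,0]'

```text
t: 1.98
ee_pos: [491.7, 79.5, 223.0]
orientation: [1.501, 2.759, 0.001]
ft_force: [0.3, 0.9, -0.6]
width: 87.7
grasp_force: 0.0
```

Emit:
play_rows --pt "10 -40 0" --pt "10 -40 0" --pt "10 -40 0" --pt "7 -40 0" --pt "0 -40 0" --pt "0 -40 0" --pt "0 -40 0" --pt "0 0 0" --yaw '[0,0,0,0,0,0,0,0]'

```text
t: 2.65
ee_pos: [528.7, -204.7, 223.0]
orientation: [1.499, 2.758, -0.002]
ft_force: [-0.6, -0.4, -0.3]
width: 87.6
grasp_force: 0.0
```

Run:
```python
from h import *
np.set_printoptions(precision=1,suppress=True)
im=shot('wrist'); C=cloud(im); o=ctrl.get_obs(); print(o['ee_pos'],o['orientation'])
for n in ['lid_knob','lid']:
    for r in models.landmark_of(im,n)[:3]: print(n,round(r['conf'],2),np.array(r['location']),world(im,*r['location']))
for a,b in ((45,55),(66,78)):
    m=(C[...,2]>a)&(C[...,2]<b)&(np.hypot(C[...,0]-530,C[...,1]+201)<110); p=C[m]
    print(len(p), cv2.minAreaRect(p[:,:2].astype(np.float32)),p[:,2].mean())
    v,u=np.where(m); print(u.min(),u.max(),v.min(),v.max())
```

```text
[ 528.3 -201.9  222.7] [ 1.5  2.8 -0. ]
lid_knob 0.92 [ 74.9 271.3] [ 345.9 -402.4   30. ]
lid_knob 0.57 [318.8 218.5] [ 530.9 -200.6   70.9]
lid 0.85 [319.4 209.6] [ 526.8 -193.4   70.3]
lid 0.81 [273.2 358.9] [ 506.  -185.4  317.3]
lid 0.67 [179.4  61. ] [ 344.6 -153.9   23.4]
11585 ((531.3480834960938, -200.56192016601562), (146.0610809326172, 82.37581634521484), 29.791751861572266) 48.75028421459163
245 397 167 256
431 ((530.93701171875, -200.38790893554688), (20.373451232910156, 21.034812927246094), 33.07522964477539) 70.58255844601565
308 330 207 229
```

Emit:
play_rows --pt "2.5 1.5 -35" --pt "0 0 -35" --pt "0 0 -35" --pt "0 0 -30" --pt "0 0 -20" --pt "0 0 -15" --pt "0 0 0" --pt "0 0 0" --yaw '[-3,0,0,0,0,0,0,0]'

```text
t: 3.47
ee_pos: [530.8, -195.2, 52.2]
orientation: [-1.562, -2.724, 0.0]
ft_force: [0.6, -0.3, -0.0]
width: 87.5
grasp_force: 0.0
```

Emit:
play_rows --pt "0 0 0" --pt "0 0 0" --pt "0 0 0" --pt "0 0 0" --pt "0 0 0" --pt "0 0 0" --pt "0 0 0" --pt "0 0 0" --yaw '[0,0,0,0,0,0,0,0]' --gripper 1

```text
t: 4.13
ee_pos: [530.9, -197.2, 52.7]
orientation: [1.566, 2.724, 0.0]
ft_force: [0.8, -0.7, -0.1]
width: 37.9
grasp_force: 0.0
```

Emit:
play_rows --pt "0 -2 0" --pt "0 0 0" --pt "0 0 0" --pt "0 0 0" --pt "0 0 0" --pt "0 0 0" --yaw '[0,0,0,0,0,0]'

```text
t: 4.63
ee_pos: [530.9, -199.2, 52.7]
orientation: [1.565, 2.724, -0.0]
ft_force: [-0.1, -0.3, 0.0]
width: 20.6
grasp_force: 30.0
```

Emit:
play_rows --pt "0 0 2" --pt "0 0 5" --pt "0 0 8" --pt "0 0 12" --pt "0 0 15" --pt "0 0 20" --pt "0 0 15" --pt "0 0 0" --yaw '[0,0,0,0,0,0,0,0]'

```text
t: 5.3
ee_pos: [533.1, -199.9, 133.8]
orientation: [1.562, 2.718, 0.001]
ft_force: [0.4, 0.3, -1.9]
width: 20.9
grasp_force: 30.0
```

Emit:
play_rows --pt "6 10 0" --pt "14 25 0" --pt "18 35 0" --pt "18 35 0" --pt "18 35 0" --pt "18 35 0" --pt "10 20 0" --pt "5 5 0" --yaw '[0,0,0,0,0,0,0,0]'

```text
t: 5.97
ee_pos: [638.7, 5.5, 128.5]
orientation: [-1.56, -2.726, -0.001]
ft_force: [0.1, -0.1, -1.7]
width: 20.6
grasp_force: 30.0
```

Emit:
play_rows --pt "0 0 -20" --pt "0 0 -25" --pt "0 0 -25" --pt "0 0 -20" --pt "0 0 -10" --pt "0 0 -5" --pt "0 0 0" --pt "0 0 0" --yaw '[0,0,0,0,0,0,0,0]'

```text
t: 6.63
ee_pos: [638.3, 0.8, 25.1]
orientation: [1.565, 2.723, 0.0]
ft_force: [-0.9, -0.3, -1.5]
width: 21.1
grasp_force: 30.0
```

Emit:
play_rows --pt "0 0 -4" --pt "0 0 -3" --pt "0 0 -2" --pt "0 0 -1" --pt "0 0 -1" --pt "0 0 0" --pt "0 0 0" --yaw '[0,0,0,0,0,0,0]'

```text
t: 7.22
ee_pos: [638.0, 0.9, 13.7]
orientation: [1.565, 2.724, 0.0]
ft_force: [0.4, -0.5, -1.3]
width: 20.5
grasp_force: 30.0
```

Emit:
play_rows --pt "0 0 -1" --pt "0 0 0" --pt "0 0 0" --yaw '[0,0,0]'

```text
t: 7.47
ee_pos: [638.1, 0.9, 12.7]
orientation: [1.565, 2.724, 0.0]
ft_force: [0.8, 0.2, -0.7]
width: 21.0
grasp_force: 30.0
```

Emit:
play_rows --pt "0 0 -0.7" --pt "0 0 0" --yaw '[0,0]'

```text
t: 7.63
ee_pos: [638.1, 0.9, 12.6]
orientation: [1.565, 2.724, 0.0]
ft_force: [-1.0, 0.1, 4.3]
width: 20.7
grasp_force: 30.0
```

Emit:
play_rows --pt "0 0 0" --pt "0 0 0" --pt "0 0 0" --pt "0 0 0" --pt "0 0 0" --pt "0 0 0" --pt "0 0 0" --pt "0 0 0" --yaw '[0,0,0,0,0,0,0,0]' --gripper 0

```text
t: 8.3
ee_pos: [637.9, 0.9, 11.9]
orientation: [-1.565, -2.724, 0.0]
ft_force: [0.3, 0.0, -0.3]
width: 70.7
grasp_force: 0.0
```

Emit:
play_rows --pt "0 0 20" --pt "0 0 40" --pt "0 0 40" --pt "0 0 40" --pt "0 0 40" --pt "-10 -20 20" --pt "-20 -40 0" --pt "-20 -40 0" --yaw '[0,0,0,0,0,0,0,0]'

```text
t: 8.97
ee_pos: [591.5, -93.8, 214.3]
orientation: [1.559, 2.722, 0.002]
ft_force: [0.3, -0.9, -0.5]
width: 87.9
grasp_force: 0.0
```

Emit:
play_rows --pt "-20 -40 0" --pt "-20 -30 0" --pt "-10 -15 0" --pt "-8 -15 0" --pt "0 0 0" --pt "0 0 0" --yaw '[0,0,0,0,0,0]'

```text
t: 9.47
ee_pos: [533.8, -191.4, 212.1]
orientation: [1.568, 2.722, 0.0]
ft_force: [-0.1, 0.5, -0.3]
width: 88.0
grasp_force: 0.0
```

Run:
```python
from h import *
np.set_printoptions(precision=1,suppress=True)
im=shot('wrist'); C=cloud(im); o=ctrl.get_obs(); print(o['ee_pos'],o['orientation']); save(im,'w1.png')
for n in ['module','carrier']:
    for r in models.landmark_of(im,n)[:3]: print(n,round(r['conf'],2),np.array(r['location']),world(im,*r['location']))
c=np.array([531,-200.5])
for a,b in ((40,50),(29.5,33.2),(33.2,36.5),(22,29),(2,8)):
    m=(C[...,2]>a)&(C[...,2]<b)&(np.hypot(C[...,0]-c[0],C[...,1]-c[1])<90); p=C[m]
    if len(p)>3: print(a,b,len(p), cv2.minAreaRect(p[:,:2].astype(np.float32)),p[:,2].mean())
im=shot('top'); C=cloud(im)
m=(C[...,2]>5)&(C[...,2]<40)&(np.hypot(C[...,0]-638,C[...,1])<110);p=C[m];print(cv2.minAreaRect(p[:,:2].astype(np.float32)),np.median(p[:,2]))
```

```text
[ 534.2 -190.8  212.1] [1.6 2.7 0. ]
module 0.56 [300.6 217.5] [ 523.3 -200.8   32.1]
carrier 0.59 [307.3 216.2] [ 528.4 -196.2   32.2]
40 50 2200 ((531.409423828125, -202.4652557373047), (142.19281005859375, 78.82875061035156), 29.511402130126953) 44.332962551931985
29.5 33.2 1737 ((530.1644287109375, -200.87997436523438), (140.8134765625, 74.81734466552734), 29.322704315185547) 31.83465524651284
33.2 36.5 845 ((532.038330078125, -199.843505859375), (138.1907501220703, 74.82125854492188), 29.40028953552246) 34.27806994710361
22 29 788 ((530.245361328125, -200.87893676757812), (141.60540771484375, 74.76908111572266), 29.36067771911621) 25.856613331552044
2 8 5032 ((523.304931640625, -193.267822265625), (155.17437744140625, 150.34986877441406), 17.768177032470703) 3.9331840506868248
((636.7769165039062, 3.33404541015625), (210.26712036132812, 213.53533935546875), 87.81069946289062) 9.402730395032222
```

View pics/w1.png

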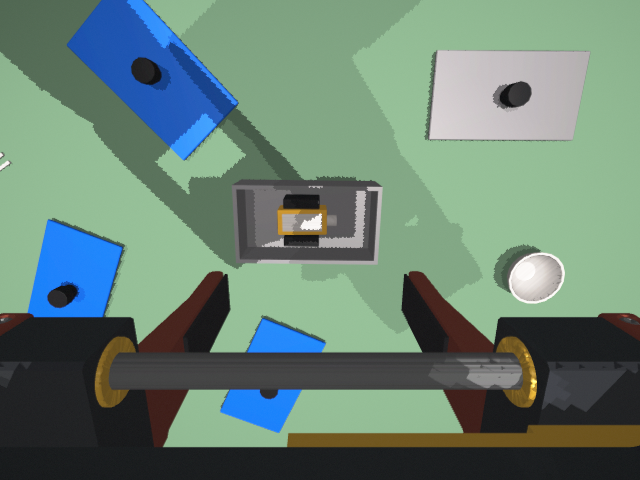

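The picture shows the lid lying flat with its knob up at (510,95). The carrier is open at (307,222) with the brass module at (302,221) between black ridges, and the barrel points right at (332,220), along the carrier's +x.

Run:
```python
from h import *
np.set_printoptions(precision=1,suppress=True)
im=shot('wrist'); C=cloud(im); h=cv2.cvtColor(im['pixels'],cv2.COLOR_RGB2HSV)
a=np.radians(29.4); X=np.array([np.cos(a),np.sin(a)]); Y=np.array([-X[1],X[0]]); c=np.array([531.4,-202])
D=C[...,:2]-c; lx=D@X; ly=D@Y; ins=(abs(lx)<64)&(abs(ly)<33)
m=ins&(C[...,2]>29.5)&(C[...,2]<33)&(abs(ly)<20)
for q in (m,ins&(abs(ly)<20)&(h[...,1]>110)&(h[...,0]>8)&(h[...,0]<35)&(C[...,2]>29)):
    p=C[q][:,:2].astype(np.float32); print(len(p),cv2.minAreaRect(p)); print(np.percentile(lx[q],[0,2,50,98,100]),np.percentile(ly[q],[0,2,50,98,100]))
q=ins&(C[...,2]>20)&(C[...,2]<29.5)&(abs(ly)<10); print(lx[q].min(),lx[q].max(),ly[q].mean())
q=ins&(C[...,2]>33)&(C[...,2]<38)&(abs(ly)<30); print('ridge',np.percentile(lx[q],[1,50,99]),np.percentile(ly[q],[1,50,99]))
```

```text
1234 ((530.1900634765625, -202.65809631347656), (58.02309036254883, 39.55504608154297), 30.223512649536133)
[-30.3 -29.1  -5.7  18.5  27.7] [-20.  -16.2  -0.   15.1  19.8]
601 ((541.6140747070312, -194.53692626953125), (86.00894927978516, 28.070524215698242), 30.44135856628418)
[-30.3 -29.9  -6.7  54.9  55.6] [-13.2 -12.7   3.   14.9  15.3]
-29.21152496805492 28.854889886630563 1.681246650819503
ridge [-25.1  -5.7  15.5] [-23.8   3.3  24.1]
```

Emit:
play_rows --pt "-3 -10.5 -20" --pt "0 0 -40" --pt "0 0 -40" --pt "0 0 -40" --pt "0 0 -10" --pt "0 0 0" --pt "0 0 0" --pt "0 0 0" --yaw '[0,0,0,0,0,0,0,0]'

```text
t: 10.38
ee_pos: [532.8, -201.7, 64.1]
orientation: [1.563, 2.721, 0.001]
ft_force: [-0.2, -0.4, 0.2]
width: 87.7
grasp_force: 0.0
```

Emit:
play_rows --pt "-1.5 0.5 -20" --pt "0 0 -18" --pt "0 0 -12" --pt "0 0 -6" --pt "0 0 0" --pt "0 0 0" --yaw '[0,0,0,0,0,0]'

```text
t: 10.88
ee_pos: [530.2, -201.1, 6.8]
orientation: [1.565, 2.723, 0.0]
ft_force: [-0.8, 0.4, 0.4]
width: 87.5
grasp_force: 0.0
```

Emit:
play_rows --pt "0 0 0" --pt "0 0 0" --pt "0 0 0" --pt "0 0 0" --pt "0 0 0" --pt "0 0 0" --pt "0 0 0" --pt "0 0 0" --yaw '[0,0,0,0,0,0,0,0]' --gripper 1

```text
t: 11.55
ee_pos: [529.7, -201.0, 6.3]
orientation: [1.565, 2.724, -0.0]
ft_force: [-0.2, 0.3, 5.7]
width: 59.9
grasp_force: 30.0
```

Emit:
play_rows --pt "0 0 3" --pt "0 0 8" --pt "0 0 15" --pt "0 0 20" --pt "0 0 20" --pt "0 0 15" --pt "0 0 5" --pt "0 0 0" --yaw '[0,0,0,0,0,0,0,0]'

```text
t: 12.22
ee_pos: [530.4, -201.2, 93.5]
orientation: [1.564, 2.721, 0.001]
ft_force: [0.0, -0.0, -1.7]
width: 59.8
grasp_force: 30.0
```

Emit:
play_rows --pt "-4 10 0" --pt "-8 20 0" --pt "-10 30 0" --pt "-10 35 0" --pt "-10 35 0" --pt "-10 30 0" --pt "-5 15 0" --pt "-3 5 0" --yaw '[-3,-6,-7,-7,-7,-7,-6,-2]'

```text
t: 12.88
ee_pos: [467.7, -19.2, 90.9]
orientation: [-2.488, -1.915, 0.003]
ft_force: [-0.4, -1.1, -0.9]
width: 59.6
grasp_force: 30.0
```

Emit:
play_rows --pt "0 0 -10" --pt "0 0 -20" --pt "0 0 -20" --pt "0 0 -18" --pt "0 0 -6" --pt "0 0 -2" --pt "0 0 0" --pt "0 0 0" --yaw '[0,0,0,0,0,0,0,0]'

```text
t: 13.55
ee_pos: [470.0, -21.8, 16.2]
orientation: [2.486, 1.92, 0.0]
ft_force: [-1.2, -0.4, 0.0]
width: 59.8
grasp_force: 30.0
```

Underside is about 2.3 below the TCP, so contact should come at z ≈ 2.5 to 3.

Emit:
play_rows --pt "0 0 -5" --pt "0 0 -4" --pt "0 0 -2" --pt "0 0 -1" --pt "0 0 -1" --pt "0 0 0" --pt "0 0 0" --yaw '[0,0,0,0,0,0,0]'

```text
t: 14.13
ee_pos: [469.8, -21.5, 3.0]
orientation: [2.486, 1.92, 0.0]
ft_force: [-0.1, -0.6, -1.6]
width: 59.9
grasp_force: 30.0
```

Emit:
play_rows --pt "0 0 -0.7" --pt "0 0 0" --pt "0 0 0" --yaw '[0,0,0]'

```text
t: 14.38
ee_pos: [469.8, -21.5, 2.3]
orientation: [2.486, 1.92, 0.0]
ft_force: [1.1, 0.4, -1.9]
width: 59.8
grasp_force: 30.0
```

Emit:
play_rows --pt "0 0 -0.7" --pt "0 0 0" --pt "0 0 0" --yaw '[0,0,0]'

```text
t: 14.63
ee_pos: [469.8, -21.5, 2.3]
orientation: [2.486, 1.92, 0.0]
ft_force: [-1.7, 0.2, 10.1]
width: 59.7
grasp_force: 30.0
```

Emit:
play_rows --pt "0 0 0" --pt "0 0 0" --pt "0 0 0" --pt "0 0 0" --pt "0 0 0" --pt "0 0 0" --pt "0 0 20" --pt "0 0 35" --yaw '[0,0,0,0,0,0,0,0]' --gripper 0

```text
t: 15.3
ee_pos: [467.2, -21.4, 54.6]
orientation: [-2.483, -1.917, 0.008]
ft_force: [1.0, 0.2, -1.1]
width: 87.6
grasp_force: 0.0
```

Emit:
play_rows --pt "0 0 35" --pt "0 0 35" --pt "0 0 30" --pt "0 0 20" --pt "0 0 0" --pt "0 0 0" --pt "0 0 0" --pt "0 0 0" --yaw '[7,7,7,7,7,7,7,7]'

```text
t: 15.97
ee_pos: [469.7, -21.5, 176.8]
orientation: [1.285, 2.866, 0.0]
ft_force: [-0.4, -0.3, -0.1]
width: 87.8
grasp_force: 0.0
```

Emit:
play_rows --pt "0 0 0" --pt "0 0 0" --pt "0 0 0" --pt "0 0 0" --pt "0 0 0" --pt "0 0 0" --pt "0 0 0" --pt "0 0 0" --yaw '[7,7,7,7,6,0,0,0]'

```text
t: 16.63
ee_pos: [469.7, -21.5, 176.5]
orientation: [-0.405, -3.115, 0.0]
ft_force: [0.0, -0.5, 0.1]
width: 87.6
grasp_force: 0.0
```

Run:
```python
from h import *
np.set_printoptions(precision=2,suppress=True)
im=shot('wrist'); C=cloud(im); o=ctrl.get_obs(); M=R.from_rotvec(o['orientation']).as_matrix(); print(o['ee_pos'],np.degrees(np.arctan2(M[1,1],M[0,1]))); save(im,'w2.png')
near=np.hypot(C[...,0]-470,C[...,1]+21)<50
for a,b in ((25,31),(13,31)):
    p=C[near&(C[...,2]>a)&(C[...,2]<b)]; print(len(p),cv2.minAreaRect(p[:,:2].astype(np.float32)),p[:,2].mean(),p[:,:2].mean(0))
```

```text
[469.67 -21.5  176.52] 75.2130162593227
1502 ((469.02276611328125, -22.184162139892578), (25.272397994995117, 57.21160888671875), 74.33776092529297) 27.87869182440601 [464.72 -21.14]
1667 ((470.0674133300781, -22.41984748840332), (25.383682250976562, 59.996517181396484), 74.63727569580078) 27.309721936169176 [465.95 -21.43]
```

View pics/w2.png

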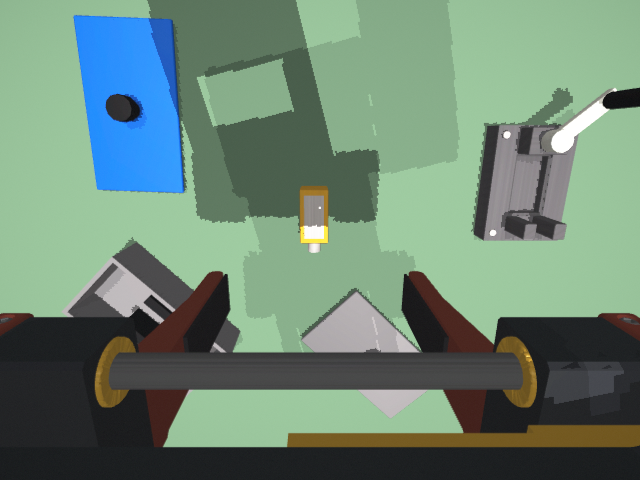

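The module stands upright on the bench at (314,218), barrel toward the image bottom (world yaw ≈ -15°). The socket is at (525,180), slot posts at the bottom (538,228) and the lever open at upper right.

Emit:
play_rows --pt "-4.7 0.5 -30" --pt "0 0 -40" --pt "0 0 -40" --pt "0 0 -30" --pt "0 0 -15" --pt "0 0 -7.5" --pt "0 0 0" --pt "0 0 0" --yaw '[0,0,0,0,0,0,0,0]'

```text
t: 17.35
ee_pos: [465.4, -21.0, 14.4]
orientation: [0.401, 3.116, 0.0]
ft_force: [-0.0, -0.1, 0.3]
width: 87.8
grasp_force: 0.0
```

Emit:
play_rows --pt "0 0 0" --pt "0 0 0" --pt "0 0 0" --pt "0 0 0" --pt "0 0 0" --pt "0 0 0" --pt "0 0 0" --pt "0 0 0" --yaw '[0,0,0,0,0,0,0,0]'

```text
t: 18.02
ee_pos: [465.1, -21.0, 14.1]
orientation: [0.4, 3.116, 0.0]
ft_force: [-0.0, 0.9, -0.3]
width: 88.0
grasp_force: 0.0
```

Run:
```python
from h import *
np.set_printoptions(precision=2,suppress=True)
im=shot('top'); C=cloud(im); o=ctrl.get_obs(); print(o['ee_pos'],o['width'])
m=(np.hypot(C[...,0]-487,C[...,1]-175)<80)&(C[...,2]>15)&(C[...,2]<28)
p=C[m]; b=cv2.minAreaRect(p[:,:2].astype(np.float32)); print(b); print(cv2.boxPoints(b))
for n in ['socket_seat','lever_pivot','lever_grip']:
    for r in models.landmark_of(im,n)[:1]: print(n,round(r['conf'],2),np.array(r['location']),world(im,*r['location'],z={'socket_seat':12,'lever_pivot':55,'lever_grip':76}[n]))
```

```text
[465.02 -21.    14.07] 87.74524458476522
((486.7320861816406, 174.28134155273438), (70.61158752441406, 103.89555358886719), 75.36609649658203)
[[427.55 153.25]
 [528.07 127.  ]
 [545.91 195.32]
 [445.39 221.57]]
socket_seat 0.72 [253.  280.3] [490.93 179.66  12.  ]
lever_pivot 0.73 [250.9 294.1] [449.19 180.39  55.  ]
lever_grip 0.53 [232.5 299.4] [434.71 226.67  76.  ]
```

Emit:
play_rows --pt "0 0 0" --pt "0 0 0" --pt "0 0 0" --pt "0 0 0" --pt "0 0 0" --pt "0 0 0" --pt "0 0 0" --pt "0 0 0" --yaw '[0,0,0,0,0,0,0,0]' --gripper 1

```text
t: 18.88
ee_pos: [465.1, -21.0, 14.1]
orientation: [0.4, 3.116, 0.0]
ft_force: [-0.0, -0.2, -0.1]
width: 38.1
grasp_force: 0.0
```

Emit:
play_rows --pt "0 0 0" --pt "0 0 0" --pt "0 0 0" --pt "0 0 0" --pt "0 0 2" --pt "0 0 8" --pt "0 0 15" --pt "0 0 25" --yaw '[0,0,0,0,0,0,0,0]'

```text
t: 19.55
ee_pos: [463.5, -20.9, 63.6]
orientation: [-0.4, -3.112, 0.0]
ft_force: [-0.2, -0.3, -1.0]
width: 26.1
grasp_force: 30.0
```

Emit:
play_rows --pt "0 0 30" --pt "0 10 30" --pt "2 20 25" --pt "4 30 20" --pt "4 35 10" --pt "4 35 0" --pt "4 30 0" --pt "2 20 0" --yaw '[0,0,0,0,0,0,0,0]'

```text
t: 20.22
ee_pos: [485.3, 161.6, 180.3]
orientation: [0.398, 3.115, 0.002]
ft_force: [0.4, -0.7, -1.5]
width: 25.8
grasp_force: 30.0
```

Emit:
play_rows --pt "2 15 0" --pt "0 0 0" --pt "0 0 0" --pt "0 0 0" --yaw '[0,0,0,0]'

```text
t: 20.55
ee_pos: [486.6, 173.4, 179.2]
orientation: [-0.4, -3.116, 0.001]
ft_force: [-0.2, 0.0, -0.9]
width: 25.6
grasp_force: 30.0
```

```bash
cat > s.py <<'E'
from h import *
from scipy.optimize import minimize
np.set_printoptions(precision=2,suppress=True)
im=shot('wrist'); C=cloud(im); o=ctrl.get_obs(); M=R.from_rotvec(o['orientation']).as_matrix(); print(o['ee_pos'],np.degrees(np.arctan2(M[1,1],M[0,1])))
near=np.hypot(C[...,0]-487,C[...,1]-175)<75
pl=near&(C[...,2]>17)&(C[...,2]<26)
p=C[pl]; b=cv2.minAreaRect(p[:,:2].astype(np.float32)); print('plate',len(p),b,p[:,2].mean())
a=np.radians(b[2]-90 if b[2]>45 else b[2]); X=np.array([np.cos(a),np.sin(a)]); Y=np.array([-X[1],X[0]]); c=np.array(b[0])
D=C[...,:2]-c; lx=D@X; ly=D@Y
q=(abs(lx)<40)&(abs(ly)<25)&(C[...,2]>8)&(C[...,2]<16)
print('pocket',q.sum(),np.percentile(lx[q],[0,1,99,100]),np.percentile(ly[q],[0,1,99,100]))
po=C[near&(C[...,2]>50)&(C[...,2]<58)&(lx>15)&(lx<55)]; print('posts',len(po),cv2.minAreaRect(po[:,:2].astype(np.float32)))
E
python3 s.py
python3 - <<'E'
from h import *
save(shot('wrist'),'w3.png')
E
```

```text
[486.65 173.12 179.15] 75.32462528187422
plate 3752 ((488.08819580078125, 174.62843322753906), (70.29080963134766, 104.26579284667969), 75.19612884521484) 21.709007862377476
pocket 1245 [-23.67 -23.44  18.04  18.37] [-13.88 -13.79  13.74  13.84]
posts 0 ((0.0, 0.0), (0.0, 0.0), 0.0)
```

View pics/w3.png

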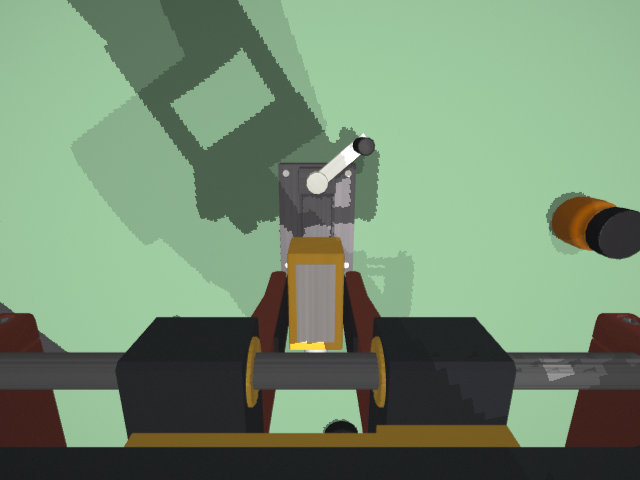

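The held module is upright at (316,295), centred between the fingers. Under it is the socket with its pocket at (317,215) and the open lever, whose handle is at (364,146).

Emit:
play_rows --pt "1.4 1.5 -20" --pt "0 0 -30" --pt "0 0 -30" --pt "0 0 -25" --pt "0 0 -15" --pt "0 0 -7" --pt "0 0 0" --pt "0 0 0" --yaw '[0,0,0,0,0,0,0,0]'

```text
t: 21.32
ee_pos: [488.7, 175.1, 52.4]
orientation: [-0.402, -3.116, 0.0]
ft_force: [0.6, 0.3, -0.3]
width: 25.9
grasp_force: 30.0
```

Emit:
play_rows --pt "0 0 -5" --pt "0 0 -4" --pt "0 0 -2" --pt "0 0 0" --pt "0 0 0" --pt "0 0 0" --yaw '[0,0,0,0,0,0]'

```text
t: 21.82
ee_pos: [488.6, 175.5, 41.2]
orientation: [0.4, 3.116, -0.0]
ft_force: [1.0, -3.7, -1.4]
width: 25.6
grasp_force: 30.0
```

Emit:
play_rows --pt "-0.5 -0.9 0" --pt "0 0 0" --pt "0 0 0" --yaw '[0,0,0]'

```text
t: 22.07
ee_pos: [487.9, 174.9, 41.2]
orientation: [0.4, 3.116, 0.001]
ft_force: [0.0, 0.2, -0.7]
width: 25.6
grasp_force: 30.0
```

Emit:
play_rows --pt "0 0 -2" --pt "0 0 -2" --pt "0 0 -1" --pt "0 0 0" --pt "0 0 0" --yaw '[0,0,0,0,0]'

```text
t: 22.48
ee_pos: [487.9, 174.6, 35.9]
orientation: [-0.4, -3.116, 0.0]
ft_force: [-0.4, 0.4, 0.1]
width: 26.0
grasp_force: 30.0
```

Emit:
play_rows --pt "0 0 -1" --pt "0 0 -1" --pt "0 0 0" --pt "0 0 0" --yaw '[0,0,0,0]'

```text
t: 22.82
ee_pos: [487.9, 174.6, 34.0]
orientation: [-0.4, -3.116, 0.0]
ft_force: [-0.2, 0.2, -0.5]
width: 25.6
grasp_force: 30.0
```

Entering the pocket without force, so I'll continue.

Emit:
play_rows --pt "0 0 -1.5" --pt "0 0 -1.5" --pt "0 0 -1" --pt "0 0 0" --pt "0 0 0" --yaw '[0,0,0,0,0]'

```text
t: 23.23
ee_pos: [487.9, 174.6, 30.0]
orientation: [-0.4, -3.116, 0.0]
ft_force: [0.5, -1.1, -0.8]
width: 25.6
grasp_force: 30.0
```

Emit:
play_rows --pt "0 0 -1" --pt "0 0 -1" --pt "0 0 -0.7" --pt "0 0 0" --pt "0 0 0" --yaw '[0,0,0,0,0]'

```text
t: 23.65
ee_pos: [487.9, 174.6, 27.3]
orientation: [-0.4, -3.116, 0.0]
ft_force: [0.2, -0.5, -1.1]
width: 25.7
grasp_force: 30.0
```

Emit:
play_rows --pt "0 0 -0.7" --pt "0 0 -0.5" --pt "0 0 0" --pt "0 0 0" --yaw '[0,0,0,0]'

```text
t: 23.98
ee_pos: [487.9, 174.6, 26.2]
orientation: [-0.4, -3.116, 0.0]
ft_force: [0.0, 0.4, -1.0]
width: 25.6
grasp_force: 30.0
```

Emit:
play_rows --pt "0 0 -0.7" --pt "0 0 0" --pt "0 0 0" --yaw '[0,0,0]'

```text
t: 24.23
ee_pos: [488.0, 174.6, 26.1]
orientation: [0.4, 3.116, 0.0]
ft_force: [-2.0, -1.1, 8.0]
width: 26.0
grasp_force: 30.0
```

Emit:
play_rows --pt "0 0 0" --pt "0 0 0" --pt "0 0 0" --pt "0 0 0" --pt "0 0 0" --pt "0 0 0" --pt "0 0 0" --pt "0 0 0" --yaw '[0,0,0,0,0,0,0,0]' --gripper 0

```text
t: 24.9
ee_pos: [487.9, 174.6, 25.4]
orientation: [-0.4, -3.116, 0.0]
ft_force: [-0.4, -0.0, -0.4]
width: 76.0
grasp_force: 0.0
```

Emit:
play_rows --pt "0 0 15" --pt "0 0 40" --pt "0 0 40" --pt "0 0 40" --pt "0 0 20" --pt "0 0 0" --pt "0 0 0" --pt "0 0 0" --yaw '[0,0,0,0,0,0,0,0]'

```text
t: 25.57
ee_pos: [487.1, 174.3, 179.5]
orientation: [-0.4, -3.115, 0.001]
ft_force: [-1.2, 1.0, -0.7]
width: 88.0
grasp_force: 0.0
```

Run:
```python
from h import *
np.set_printoptions(precision=2,suppress=True)
im=shot('wrist'); C=cloud(im); o=ctrl.get_obs(); print(o['ee_pos']); save(im,'w4.png')
X=np.array([.966,-.257]);Y=np.array([.257,.966]); D=C[...,:2]-np.array([488,174.6]); lx=D@X; ly=D@Y
near=(abs(lx)<130)&(abs(ly)<90)
q=near&(C[...,2]>80)&(C[...,2]<90); p=C[q]; print('handle',len(p),cv2.minEnclosingCircle(p[:,:2].astype(np.float32)),p[:,2].mean())
q=near&(abs(lx)<35)&(abs(ly)<17)&(C[...,2]>34)&(C[...,2]<46); p=C[q]; print('module',len(p),cv2.minAreaRect(p[:,:2].astype(np.float32)),np.percentile(p[:,2],[5,50,95]))
q=near&(C[...,2]>52)&(C[...,2]<58)&(lx<-20); p=C[q]; print('hub',len(p),cv2.minEnclosingCircle(p[:,:2].astype(np.float32)),p[:,2].mean())
print('calc pivot',np.array([488,174.6])-39*X)
for r in models.landmark_of(im,'lever_grip')[:2]: print(r,world(im,*r['location'],z=76))
```

```text
[486.82 174.21 178.9 ]
handle 261 ((429.8856506347656, 225.83706665039062), 6.445833206176758) 84.39136158036726
module 1952 ((488.1064453125, 174.462646484375), (33.56929397583008, 69.7040786743164), 75.5371322631836) [36.64 39.85 41.22]
hub 375 ((439.21826171875, 200.75558471679688), 28.0665225982666) 54.60257201413476
calc pivot [450.33 184.62]
{'location': [363.2, 146.4], 'conf': 0.68} [430.5  226.12  76.  ]
```

View pics/w4.png

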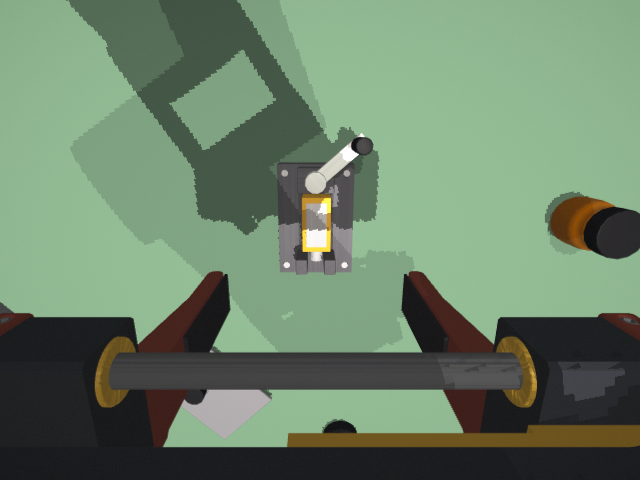

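The module is seated at (316,225) with its top at 40 mm and the barrel between the posts at (316,257). The lever handle is at (362,146), 46.0 mm from the pivot, as it should be.

Emit:
play_rows --pt "-20 18 0" --pt "-20 18 -10" --pt "-17 15.6 -20" --pt "0 0 -30" --pt "0 0 -35" --pt "0 0 -20" --pt "0 0 -6" --pt "0 0 0" --yaw '[0,0,0,0,0,0,0,0]'

```text
t: 26.33
ee_pos: [429.1, 225.3, 57.0]
orientation: [-0.4, -3.111, 0.005]
ft_force: [-0.7, 0.2, 0.7]
width: 87.9
grasp_force: 0.0
```

Run:
```python
import numpy as np
a=np.radians(np.r_[116.3,116.3-3,116.3-3-6.7*np.arange(1,20),-14.9])
P=np.c_[450.3+46*np.cos(a),184.6+46*np.sin(a)]
print(np.degrees(a).round(1).tolist());print(np.diff(P,axis=0).round(1).tolist());print(P.round(1).tolist())
```

```text
[116.3, 113.3, 106.6, 99.9, 93.2, 86.5, 79.8, 73.1, 66.4, 59.7, 53.0, 46.3, 39.6, 32.9, 26.2, 19.5, 12.8, 6.1, -0.6, -7.3, -14.0, -14.9]
[[2.2, 1.0], [5.1, 1.8], [5.2, 1.2], [5.3, 0.6], [5.4, -0.0], [5.3, -0.6], [5.2, -1.3], [5.0, -1.9], [4.8, -2.4], [4.5, -3.0], [4.1, -3.5], [3.7, -3.9], [3.2, -4.3], [2.7, -4.7], [2.1, -5.0], [1.5, -5.2], [0.9, -5.3], [0.3, -5.4], [-0.4, -5.4], [-1.0, -5.3], [-0.2, -0.7]]
[[429.9, 225.8], [432.1, 226.8], [437.2, 228.7], [442.4, 229.9], [447.7, 230.5], [453.1, 230.5], [458.4, 229.9], [463.7, 228.6], [468.7, 226.8], [473.5, 224.3], [478.0, 221.3], [482.1, 217.9], [485.7, 213.9], [488.9, 209.6], [491.6, 204.9], [493.7, 200.0], [495.2, 194.8], [496.0, 189.5], [496.3, 184.1], [495.9, 178.8], [494.9, 173.5], [494.8, 172.8]]
```

Emit:
play_rows --pt "0.5 0.4 0" --pt "0 0 0" --pt "0 0 0" --pt "0 0 0" --pt "0 0 0" --pt "0 0 0" --pt "0 0 0" --pt "0 0 0" --yaw '[0,0,0,0,0,0,0,0]' --gripper 1

```text
t: 27.0
ee_pos: [431.5, 226.6, 59.7]
orientation: [0.4, 3.116, 0.0]
ft_force: [0.2, 0.1, -0.0]
width: 37.6
grasp_force: 0.0
```

Emit:
play_rows --pt "0 0 0" --pt "0 0 0" --pt "0 0 0" --pt "0 0 0" --pt "0 0 0" --pt "0 0 0" --pt "0 0 0" --pt "0 0 0" --yaw '[0,0,0,0,0,0,0,0]'

```text
t: 27.67
ee_pos: [431.6, 225.5, 59.4]
orientation: [0.399, 3.116, -0.003]
ft_force: [2.6, -7.6, 0.4]
width: 12.1
grasp_force: 30.0
```

Emit:
play_rows --pt "2.2 1.0 0" --pt "5.1 1.8 0" --pt "5.2 1.2 0" --pt "5.3 0.6 0" --pt "5.4 0 0" --pt "5.3 -0.6 0" --pt "5.2 -1.3 0" --pt "0 0 0" --yaw '[-3,-6.7,-6.7,-6.7,-6.7,-6.7,-6.7,0]'

```text
t: 28.33
ee_pos: [464.5, 226.7, 59.2]
orientation: [-1.526, -2.745, 0.008]
ft_force: [1.0, -14.3, 5.5]
width: 12.2
grasp_force: 30.0
```

Emit:
play_rows --pt "5.0 -3 0" --pt "4.8 -2.9 0" --pt "4.5 -3.3 0" --pt "4.1 -3.5 0" --pt "3.7 -3.9 0" --pt "3.2 -4.3 0" --pt "2.7 -4.7 0" --pt "0 0 0" --yaw '[-6.7,-6.7,-6.7,-6.7,-6.7,-6.7,-6.7,0]'

```text
t: 29.0
ee_pos: [491.1, 201.7, 59.2]
orientation: [-2.493, -1.91, 0.009]
ft_force: [-4.9, -6.9, 8.2]
width: 12.3
grasp_force: 30.0
```

Emit:
play_rows --pt "1.6 -5.0 0" --pt "1.0 -5.2 0" --pt "0.5 -5.3 0" --pt "0 -5.4 0" --pt "-0.4 -5.4 0" --pt "0 0 0" --yaw '[-6.7,-6.7,-6.7,-6.7,-6.7,0]'

```text
t: 29.5
ee_pos: [493.9, 176.0, 59.3]
orientation: [2.939, 1.111, -0.007]
ft_force: [-4.4, -4.6, 5.3]
width: 12.2
grasp_force: 30.0
```

Emit:
play_rows --pt "-0.5 -2 0" --pt "-0.5 -1.5 0" --pt "0 0 0" --pt "0 0 0" --yaw '[-4,0,0,0]'

```text
t: 29.83
ee_pos: [493.3, 173.2, 59.3]
orientation: [2.972, 1.018, -0.005]
ft_force: [-6.2, -3.7, 5.9]
width: 11.9
grasp_force: 30.0
```

Emit:
play_rows --pt "0 0 0" --pt "0 0 0" --pt "0 0 0" --pt "0 0 0" --pt "0 0 0" --pt "0 0 0" --pt "0 0 0" --pt "0 0 0" --yaw '[0,0,0,0,0,0,0,0]' --gripper 0

```text
t: 30.5
ee_pos: [494.9, 173.9, 59.5]
orientation: [2.973, 1.017, 0.0]
ft_force: [-0.4, 0.1, -0.6]
width: 62.3
grasp_force: 0.0
```

Emit:
play_rows --pt "0 0 15" --pt "0 0 35" --pt "0 0 40" --pt "0 0 40" --pt "0 0 10" --pt "0 0 0" --pt "0 0 0" --pt "0 0 0" --yaw '[0,0,0,0,0,0,0,0]'

```text
t: 31.17
ee_pos: [493.7, 173.5, 197.8]
orientation: [-2.973, -1.017, 0.004]
ft_force: [1.1, 0.0, -0.5]
width: 88.4
grasp_force: 0.0
```

Run:
```python
from h import *
np.set_printoptions(precision=2,suppress=True)
im=shot('wrist'); C=cloud(im); o=ctrl.get_obs(); print(o['ee_pos'],o['ft_force'],o['width']); save(im,'w5.png')
n=np.hypot(C[...,0]-488,C[...,1]-175)<70
p=C[n&(C[...,2]>80)&(C[...,2]<90)]; c,r=cv2.minEnclosingCircle(p[:,:2].astype(np.float32)); print(c,r,np.degrees(np.arctan2(c[1]-184.6,c[0]-450.3))+14.9)
```

```text
[493.52 173.45 197.45] [-0.32  0.63  0.22] 88.38012791874307
(495.3822937011719, 174.63722229003906) 6.473931312561035 2.4384381082636715
```

View pics/w5.png

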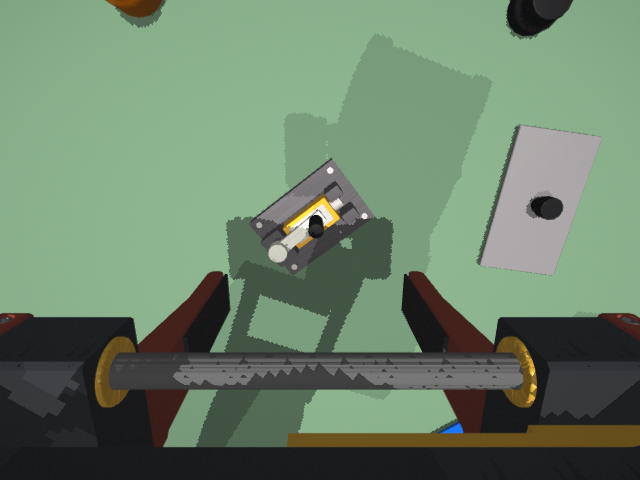

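The lever bar lies over the module at (300,238) with its handle at (316,226). The lid is flat at (540,200), and the jar and lens are standing. The lever reads about 0.04 rad, so I'll give it one more nudge shut for margin.

Emit:
play_rows --pt "1.5 1 -30" --pt "0 0 -40" --pt "0 0 -40" --pt "0 0 -20" --pt "0 0 -8" --pt "0 0 0" --pt "0 0 0" --pt "0 0 0" --yaw '[0,0,0,0,0,0,0,0]'

```text
t: 31.88
ee_pos: [497.2, 175.2, 62.4]
orientation: [2.973, 1.017, 0.003]
ft_force: [-0.1, -0.4, 0.1]
width: 88.0
grasp_force: 0.0
```

Emit:
play_rows --pt "0 0 0" --pt "0 0 0" --pt "0 0 0" --pt "0 0 0" --pt "0 0 0" --pt "0 0 0" --pt "0 0 0" --pt "0 0 0" --yaw '[0,0,0,0,0,0,0,0]' --gripper 1

```text
t: 32.55
ee_pos: [496.4, 174.9, 61.5]
orientation: [-2.973, -1.017, -0.0]
ft_force: [-0.3, -0.6, -0.2]
width: 38.2
grasp_force: 0.0
```

Emit:
play_rows --pt "0 0 0" --pt "0 0 0" --pt "0 0 0" --pt "0 0 0" --pt "0 0 0" --pt "0 0 0" --pt "0 0 0" --pt "0 0 0" --yaw '[0,0,0,0,0,0,0,0]'

```text
t: 33.22
ee_pos: [496.0, 174.9, 61.4]
orientation: [-2.972, -1.016, 0.001]
ft_force: [-2.9, 1.5, 0.6]
width: 12.4
grasp_force: 30.0
```

Emit:
play_rows --pt "-0.2 -0.8 0" --pt "-0.3 -1 0" --pt "-0.2 -0.7 0" --pt "0 0 0" --pt "0 0 0" --yaw '[-2,-1,0,0,0]'

```text
t: 33.63
ee_pos: [495.7, 173.1, 61.4]
orientation: [-2.997, -0.938, -0.001]
ft_force: [-2.7, 6.9, -1.4]
width: 12.1
grasp_force: 30.0
```

Emit:
play_rows --pt "-0.2 -0.8 0" --pt "-0.2 -0.8 0" --pt "0 0 0" --pt "0 0 0" --yaw '[0,0,0,0]'

```text
t: 33.97
ee_pos: [495.6, 172.9, 61.5]
orientation: [-2.996, -0.937, -0.003]
ft_force: [-3.4, 15.1, -3.5]
width: 12.3
grasp_force: 30.0
```

Stop reached: the force rose to 15 N with no motion. I'll release and retreat.

Emit:
play_rows --pt "0.3 1.5 0" --pt "0 0 0" --pt "0 0 0" --pt "0 0 0" --pt "0 0 0" --pt "0 0 0" --pt "0 0 0" --pt "0 0 0" --yaw '[0,0,0,0,0,0,0,0]' --gripper 0

```text
t: 34.63
ee_pos: [495.6, 172.2, 61.5]
orientation: [2.998, 0.938, 0.0]
ft_force: [-0.6, -0.3, 0.8]
width: 61.7
grasp_force: 0.0
```

Emit:
play_rows --pt "0 0 15" --pt "0 0 35" --pt "0 0 40" --pt "0 0 40" --pt "0 0 10" --pt "0 0 0" --pt "0 0 0" --pt "0 0 0" --yaw '[0,0,0,0,0,0,0,0]'

```text
t: 35.3
ee_pos: [494.4, 171.9, 199.8]
orientation: [2.998, 0.938, -0.004]
ft_force: [-0.4, 0.4, 0.2]
width: 87.9
grasp_force: 0.0
```

Run:
```python
from h import *
im=shot('wrist'); C=cloud(im)
n=np.hypot(C[...,0]-488,C[...,1]-175)<70
p=C[n&(C[...,2]>80)&(C[...,2]<90)]; c,r=cv2.minEnclosingCircle(p[:,:2].astype(np.float32)); a=np.degrees(np.arctan2(c[1]-184.6,c[0]-450.3))+14.9; print(c,r,a)
if a<3: print(ticket.close_job())
```

```text
(494.8919982910156, 172.86720275878906) 6.386388301849365 0.15876741026095154
the job is handed in; nothing more can be done
None
```

The job is handed in at about 35 s of the 72 s limit: the lid lies flat on the bench knob up, the module is fully home in the socket, and the lever is shut (about 0.003 rad measured); the hand-in returned no verdict.

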